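# Load the orbital shaker and click its load dial once per jar

## Task

Stand all the blue-capped jars from the mat upright on the floor of the shaker's tray, and turn the load dial clockwise from its zero by one click for each blue-capped jar there is. Only when every jar is in and the dial shows the right number of clicks, push the green start plunger fully down and let it spring back up. Leave the red-capped jar, the tube rack and the tip box where they are.

Things in the scene. Friction and masses are not known exactly. Their poses are not given: they have to be found in the camera images.
- jar1_mid (a point): centre, half-way up, of a closed sample jar of this batch: upright cylinder 50 mm in diameter and 60 mm tall, clear body with white contents, flat BLUE cap of the same diameter (top 16 mm), about 0.12 kg; z axis up through the cap. It starts upright on the blue mat, 90 mm from its neighbours. Jars 1 to 3 are always there
- jar2_mid (a point): centre, half-way up, of a closed sample jar of this batch: upright cylinder 50 mm in diameter and 60 mm tall, clear body with white contents, flat BLUE cap of the same diameter (top 16 mm), about 0.12 kg; z axis up through the cap. It starts upright on the blue mat, 90 mm from its neighbours. Jars 1 to 3 are always there
- jar3_mid (a point): centre, half-way up, of a closed sample jar of this batch: upright cylinder 50 mm in diameter and 60 mm tall, clear body with white contents, flat BLUE cap of the same diameter (top 16 mm), about 0.12 kg; z axis up through the cap. It starts upright on the blue mat, 90 mm from its neighbours. Jars 1 to 3 are always there
- jar4_mid (a point): centre, half-way up, of a closed sample jar of this batch: upright cylinder 50 mm in diameter and 60 mm tall, clear body with white contents, flat BLUE cap of the same diameter (top 16 mm), about 0.12 kg; z axis up through the cap. It starts upright on the blue mat, 90 mm from its neighbours. Jars 1 to 3 are always there, this one only in some runs; 4 to 6 jars in all
- jar5_mid (a point): centre, half-way up, of a closed sample jar of this batch: upright cylinder 50 mm in diameter and 60 mm tall, clear body with white contents, flat BLUE cap of the same diameter (top 16 mm), about 0.12 kg; z axis up through the cap. It starts upright on the blue mat, 90 mm from its neighbours. Jars 1 to 3 are always there, this one only in some runs; 4 to 6 jars in all
- jar6_mid (a point): centre, half-way up, of a closed sample jar of this batch: upright cylinder 50 mm in diameter and 60 mm tall, clear body with white contents, flat BLUE cap of the same diameter (top 16 mm), about 0.12 kg; z axis up through the cap. It starts upright on the blue mat, 90 mm from its neighbours. Jars 1 to 3 are always there, this one only in some runs; 4 to 6 jars in all
- tray (a point): centre of the inside floor (black rubber) of the shaker's open aluminium tray. Inside 205 mm along its x and 225 mm along its y, walls 6 mm thick rising 26 mm above this floor; the floor is 55 mm above the bench. Fixed; x and y run along the tray's sides, z up. It holds six jars as 2 (along x) by 3 (along y), for example at x = +-42 mm and y = -75, 0, 75 mm
- mat: blue bench mat where the jars wait, 200 mm (x) by 250 mm (y), 3 mm thick, fixed; origin at the centre of its underside
- dial_grip (a point): point on the dial's vertical axis at the height to grip (78 mm above the bench). The dial is black, a round skirt 60 mm in diameter carrying an upright bar grip 56 mm long, 16 mm thick; the bar runs along this point's x axis, which turns with the dial, and stands from 18 mm below to 15 mm above this point; the skirt is 18 to 26 mm below. A white line marks its pointer end (-x). It sits on the near end of a grey control box 210 x 90 x 50 mm, fixed to the bench
- dial (a joint): angle of the load dial in rad: 0 at the start (pointer at the red mark, at the end stop) and growing clockwise seen from above, with a click every 30 degrees (0.524 rad), so n clicks read n x 0.524; up to 8 clicks. It snaps to the nearest click when let go; about 0.1 N m carries it from one click to the next
- plunger_top (a point): centre of the top of the green start plunger's head, 42 mm in diameter, on the far end of the control box, 94 mm above the bench when up; pressed straight down
- plunger (a joint): travel of the start plunger in m: 0 up, 0.018 fully down against its stop. Its spring takes 2.5 N to start and 8.5 N fully down, and lifts it again when let go
- control_jar_mid (a point): centre, half-way up, of a jar of the same shape and size with a RED cap, beyond the control box: not of this batch, to be left alone
- tube_rack: yellow rack with four small capped tubes, 90 x 200 mm, 99 mm tall with the tubes, loose on the bench at the far side; origin at the centre of its underside; to be left alone
- tip_box: green box with a clear lid, 87 x 122 mm, 65 mm tall, loose on the bench at the far side; origin at the centre of its underside; to be left alone
Things that resemble listed ones, but are neither listed nor needed, are in the scene too. What is shaped like the part that bears jar1_mid but yellow is not meant.

How it is judged (in metres and radians):
On the way, in this order (a step that is already met when the one before it is completed fails the run):
1. all blue-capped jars stand in the tray and the dial is as many clicks from zero as there are jars (x of jar1_mid in the frame of tray between -0.085 and 0.085 m and y of jar1_mid in the frame of tray between -0.095 and 0.095 m and z of jar1_mid in the frame of tray between 0.022 and 0.038 m and angle between each of jar1_mid, jar2_mid, jar3_mid, jar4_mid, jar5_mid, jar6_mid's own z axis and vertical below 0.15 rad and x of jar2_mid in the frame of tray between -0.085 and 0.085 m and y of jar2_mid in the frame of tray between -0.095 and 0.095 m and z of jar2_mid in the frame of tray between 0.022 and 0.038 m and x of jar3_mid in the frame of tray between -0.085 and 0.085 m and y of jar3_mid in the frame of tray between -0.095 and 0.095 m and z of jar3_mid in the frame of tray between 0.022 and 0.038 m and x of jar4_mid in the frame of tray between -0.085 and 0.085 m and y of jar4_mid in the frame of tray between -0.095 and 0.095 m and z of jar4_mid in the frame of tray between 0.022 and 0.038 m and x of jar5_mid in the frame of tray between -0.085 and 0.085 m and y of jar5_mid in the frame of tray between -0.095 and 0.095 m and z of jar5_mid in the frame of tray between 0.022 and 0.038 m and x of jar6_mid in the frame of tray between -0.085 and 0.085 m and y of jar6_mid in the frame of tray between -0.095 and 0.095 m and z of jar6_mid in the frame of tray between 0.022 and 0.038 m and (value of joint dial between 3.022 and 3.262 rad or (height (world z) of jar4_mid below -9 m and value of joint dial above -9 rad) or (height (world z) of jar5_mid below -9 m and value of joint dial above -9 rad) or (height (world z) of jar6_mid below -9 m and value of joint dial above -9 rad)) and (value of joint dial between 2.498 and 2.738 rad or (height (world z) of each of jar4_mid, jar5_mid below -9 m and value of joint dial above -9 rad) or (height (world z) of each of jar4_mid, jar6_mid below -9 m and value of joint dial above -9 rad) or (height (world z) of each of jar5_mid, jar6_mid below -9 m and value of joint dial above -9 rad) or (not (height (world z) of jar4_mid below -9 m and value of joint dial above -9 rad) and not (height (world z) of jar5_mid below -9 m and value of joint dial above -9 rad) and not (height (world z) of jar6_mid below -9 m and value of joint dial above -9 rad))) and (value of joint dial between 1.974 and 2.214 rad or (not (height (world z) of each of jar4_mid, jar5_mid below -9 m and value of joint dial above -9 rad) and not (height (world z) of each of jar4_mid, jar6_mid below -9 m and value of joint dial above -9 rad) and not (height (world z) of each of jar5_mid, jar6_mid below -9 m and value of joint dial above -9 rad)))), for 0.2 s.
2. then the start plunger is pushed fully down (value of joint plunger above 0.0155 m), for 0.05 s.
At the end, for the whole second after the job is handed in: Every blue-capped jar upright (0.15 rad) on the tray floor, inside the walls (centre within 85 mm in x, 95 mm in y, 22 to 38 mm above the floor), at rest; dial within 0.12 rad of 0.524 rad times the number of blue-capped jars; plunger up again (under 4 mm) (all of step 1 and linear speed of each of jar1, jar2, jar3, jar4, jar5, jar6 below 0.03 m/s and value of joint plunger below 0.004 m); the robot touches nothing.
It fails at once if the start plunger is pushed half-way down while the dial is not as many clicks from zero as there are jars (value of joint plunger above 0.009 m and ((not (value of joint dial between 3.022 and 3.262 rad) and not (height (world z) of jar4_mid below -9 m and value of joint dial above -9 rad) and not (height (world z) of jar5_mid below -9 m and value of joint dial above -9 rad) and not (height (world z) of jar6_mid below -9 m and value of joint dial above -9 rad)) or (not (value of joint dial between 2.498 and 2.738 rad) and not (height (world z) of each of jar4_mid, jar5_mid below -9 m and value of joint dial above -9 rad) and not (height (world z) of each of jar4_mid, jar6_mid below -9 m and value of joint dial above -9 rad) and not (height (world z) of each of jar5_mid, jar6_mid below -9 m and value of joint dial above -9 rad) and ((height (world z) of jar4_mid below -9 m and value of joint dial above -9 rad) or (height (world z) of jar5_mid below -9 m and value of joint dial above -9 rad) or (height (world z) of jar6_mid below -9 m and value of joint dial above -9 rad))) or (not (value of joint dial between 1.974 and 2.214 rad) and ((height (world z) of each of jar4_mid, jar5_mid below -9 m and value of joint dial above -9 rad) or (height (world z) of each of jar4_mid, jar6_mid below -9 m and value of joint dial above -9 rad) or (height (world z) of each of jar5_mid, jar6_mid below -9 m and value of joint dial above -9 rad))))).
It fails at once if the red-capped jar, the tube rack or the tip box moved more than 30 mm (distance of any of control_jar_mid, tube_rack, tip_box from where it was at the start of the episode above 0.03 m).
Of jar4, jar5, jar6 only 1 to 3 are there at a start; the rules pass over those that are not, and their reading is None.
At some moment in a run one of jar1, jar2, jar3, jar4, jar5, jar6 may be knocked a few centimetres aside while the robot is not near it.
It also fails if it takes over 210 s, if anything falls off the work surface, if the arm or the gripper's body presses on something with over 40 N, if the wrist force passes 120 N, or if a joint passes its speed limit or range.

## Robot

A 6-joint arm with a two-finger parallel gripper is mounted at the origin on the work surface. World frame = base frame: x ahead of the robot, y to its left, z up, the work surface at z = 0. Lengths are in m, angles in degrees, forces in N, time in s.
With the tool pointing down it reaches from about 0.25 to 0.725 m from the base axis. Payload 9.7 kg.
Tool frame: the origin (TCP) lies midway between the tips of the shut fingers; the grasp point (between the pads) lies 19 mm behind it (grip_point_offset is the distance from the TCP to the grasp point, in m); y points along the fingers, z is the direction in which the jaws open and shut, and the axes are right-handed (so a half turn about y gives the same grasp; the last joint's range is limited). The gripper opens to 85 mm and grips with 20 to 120 N. Pads are 22 mm wide; open, the fingers measure 114 mm over their backs; the gripper's body (76 mm by 85 mm) begins 54 mm behind the grasp point. The pads swing forward as they close: fully open they stand 13 mm farther back than shut.
Start: joints at [66.119, 4.979, 10.078, 95.1, 0, 90], TCP at [0.223, 0.503, 0.196] pointing down, gripper open.
Joint ranges: [-179.16, 179.16], [-48.56, 103.87], [-65.8, 70.77], [-126.05, 130.52], [-82.76, 87.17], [-180, 180]. Speed limits (degrees/s): [127.2, 127.2, 147.25, 180, 180, 180].

## Interface

Orientations are given as [roll, pitch, yaw] about the fixed x, y, z axes, in that order (R = Rz(yaw) Ry(pitch) Rx(roll)).
In Python, from workcell import get_obs, camera, job_done, grip_point_offset gives the robot as it stands.
- The arm moves only by the tool move_arm, never from a script. Its argument "deltas" is a list that holds one entry, the list of rows, each a list of 4 numbers: the shift along the tool's x, y, z in m, then the turn about the tool's y in degrees. A call has 1 to 5 rows; each row is the pose to reach, as a shift and turn from the pose commanded when the call began, along the tool's axes at that moment; what a row does not reach only later rows make up. A row lasts 1/10 s, in which the tool goes at most 50 mm and 8.59 degrees, less where a joint would pass 70% of its speed; a pose out of reach is approached as far as the arm can. A call with a gripper value outside its range is refused whole. "claw" is the finger opening in m, from 0 to 0.0854, set as the call begins (left out, the last holds). The fingers move at their own pace and stop on an object; "newtons" is the grip in N (left out, the last holds). Time passes only in rows, so rows that repeat a pose let the fingers close. It gives the time, the measured TCP pose, the force and the opening at its end, in the units of the state.
- get_obs(): the state, without advancing time (a new reading comes with each control period).
- camera(name): name is "scene" or "top" or "wrist"; returns a dict with "color" (400x640x3 uint8, blue, green, red), "range_z" (400x640 float32, m along the optical axis (not along the pixel's ray), 0 where there is no reading), "fx", "fy", "cx", "cy" (pixels), "k1" (the pictures are not rectified: a ray, as slopes to the right and down, at radius r is drawn at 1 + k1 r^2 times it, then the intrinsics apply), "T" (4x4, takes a point from camera to world coordinates). Camera axes: x right, y down, z forward; pixel columns grow to the right and rows downward; lengths in m; the calibration is good to about 2 mm. A picture is of the moment at which its call begins.
- job_done(): hands the job in, once; it reports no verdict.
The state is a dict: "time": time; "q": joint angles; "qd": joint speeds; "joint_efforts": joint torques, N m; "ee_pos": TCP position; "tcp_rot": TCP orientation; "wrist_force": force on the tool from outside, world axes, zero at the start; "torque": the same for the moment, N m; "opening": finger opening in m.
Only numpy, scipy, OpenCV 4.12 (cv2) and the standard library are available. Lean on these libraries where they do the work, as an engineer would, in place of code of your own. Each camera call takes 0.05 s, during which the arm holds its last target. There are 200 camera calls.

## Working session

There is one attempt and no reset: what is moved stays moved. The work goes in short steps, Python scripts to look and compute and a tool call to move; the robot and the scene stay as the last step left them, time stands still between calls to the robot, and variables do not carry over. Pictures are saved under pics/ and viewed, about 12 in all and at most 16, crops included, and the job is handed in when it is done.

Besides the shell and the picture viewer there is one more tool, called after ">>>" as name(argument=value, ...), one argument or row to a line, values as JSON. move_arm: Moves the arm, as the interface text tells. Its arguments: {"type":"object","properties":{"deltas":{"type":"array"},"claw":{"type":"number"},"newtons":{"type":"number"}},"required":["deltas"]}

```bash
ls; mkdir -p pics; cat > h.py <<'E'
import numpy as np, cv2
from workcell import get_obs, camera, job_done, grip_point_offset
def und(c,u,v):
    x=(np.asarray(u,float)-c["cx"])/c["fx"]; y=(np.asarray(v,float)-c["cy"])/c["fy"]
    a,b=x.copy(),y.copy()
    for _ in range(8):
        s=1+c["k1"]*(a*a+b*b); a,b=x/s,y/s
    return a,b
def plane(c,u,v,z):
    a,b=und(c,u,v); T=np.array(c["T"]); d=T[:3,:3]@np.array([a,b,1.0]); o=T[:3,3]
    return o+d*(z-o[2])/d[2]
def blobs(c,lo,hi,z,amin=60):
    h=cv2.cvtColor(c["color"],cv2.COLOR_BGR2HSV); m=cv2.inRange(h,lo,hi)
    n,l,s,ce=cv2.connectedComponentsWithStats(m)
    return [(s[i,4],ce[i].round(1),s[i,:4],plane(c,*ce[i],z).round(4)) for i in range(1,n) if s[i,4]>=amin]
E
python3 - <<'E'
from h import *
o=get_obs(); print(o, grip_point_offset)
for n in("scene","top"):
    c=camera(n); cv2.imwrite(f"pics/{n}0.png",c["color"]); print(n,c["fx"],c["k1"],np.array(c["T"]).round(3).tolist())
E
```

```text
pics
{'time': 0.0, 'q': array([6.61187254e+01, 5.01105191e+00, 1.00332422e+01, 9.50981769e+01,
       6.89160815e-04, 8.99997893e+01]), 'qd': array([ 0.01036687,  0.00462345,  0.01640033,  0.02677941, -0.11413162,
       -0.08676871]), 'joint_efforts': array([ 2.12947598e-03, -5.20387602e+01,  4.64807582e+01,  1.62677479e-02,
        6.14658848e-05, -1.37390481e-05]), 'ee_pos': array([0.22254947, 0.50266437, 0.1954727 ]), 'tcp_rot': array([-9.00759867e+01,  6.89439680e-04, -2.38810648e+01]), 'wrist_force': array([-0.49457819,  0.04786484,  1.03429131]), 'torque': array([0.00491461, 0.01581232, 0.02530467]), 'opening': 0.0854122247036636} 0.0187
scene 464.04315327620895 -0.032847266700719795 [[0.018, 0.595, -0.804, 1.538], [1.0, -0.008, 0.016, -0.022], [0.003, -0.804, -0.595, 0.825], [0.0, 0.0, 0.0, 1.0]]
top 410.03100790449673 -0.04159698592334844 [[0.012, -0.985, 0.172, 0.401], [-1.0, -0.008, 0.024, -0.011], [-0.022, -0.172, -0.985, 1.051], [0.0, 0.0, 0.0, 1.0]]
```

View pics/top0.png

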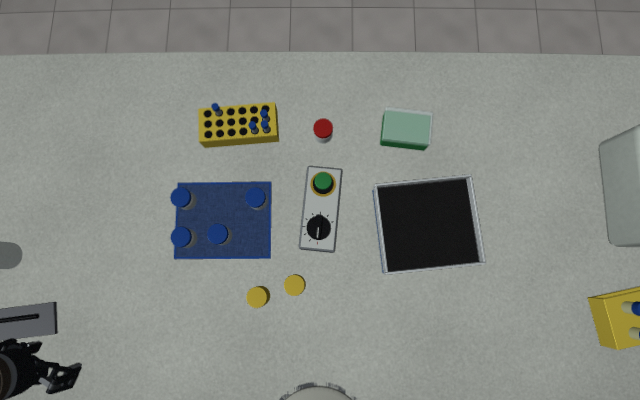

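View pics/scene0.png

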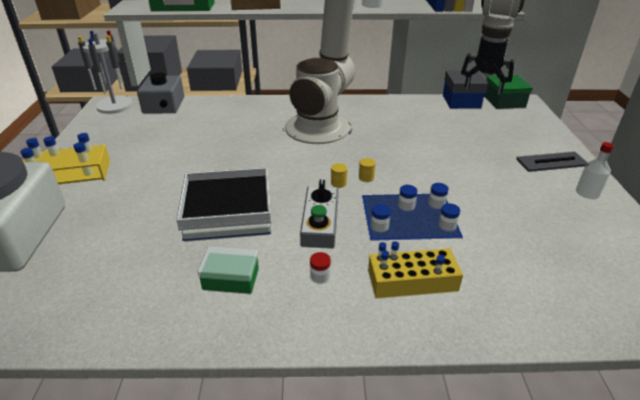

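The top view shows four blue caps on the mat at about (180,197), (255,197), (180,237) and (218,234), so this needs 4 clicks. The dial is at (318,227), the plunger at (323,182) and the tray at (428,225). The scene view agrees. The two yellow-capped jars are decoys.

```bash
cat >> h.py <<'E'
def jars(c,z=0.063,amin=150):
    h=cv2.cvtColor(c["color"],cv2.COLOR_BGR2HSV); m=cv2.inRange(h,(100,150,100),(125,255,255))
    m=cv2.morphologyEx(m,cv2.MORPH_OPEN,np.ones((5,5)))
    n,l,s,ce=cv2.connectedComponentsWithStats(m)
    return [(s[i,4],ce[i].round(1),s[i,:4],plane(c,*ce[i],z).round(4)) for i in range(1,n) if s[i,4]>=amin]
E
python3 - <<'E'
from h import *
c=camera("top"); im=c["color"]; h=cv2.cvtColor(im,cv2.COLOR_BGR2HSV)
print(h[197,180],h[234,218],h[250,250], h[182,323],h[225,428])
for b in jars(c): print(*b)
print("green");[print(*b) for b in blobs(c,(50,120,60),(80,255,255),0.094,100)]
m=cv2.inRange(im,(0,0,0),(60,60,60)); n,l,s,ce=cv2.connectedComponentsWithStats(m)
for i in range(1,n):
    if s[i,4]>200 and 200<ce[i][0]<500:
        print("dark",s[i],ce[i])
        r=cv2.minAreaRect(np.argwhere(l==i)[:,::-1].astype(np.float32)); bx=cv2.boxPoints(r)
        print(r)
        if s[i,4]>3000:
            P=np.array([plane(c,*p,0.055) for p in bx]); print(P.round(3), P.mean(0))
big=cv2.resize(im[150:280,280:500],None,fx=3.5,fy=3.5,interpolation=cv2.INTER_CUBIC); cv2.imwrite("pics/crop1.png",big)
for n in [("dial skirt",(318,227),.056),("bar top",(318,227),.093)]: print(n[0],plane(c,*n[1],n[2]))
c2=camera("scene")
print("scene");[print(*b) for b in jars(c2,amin=60)]
E
```

```text
[110 200 115] [110 197 115] [110 136  88] [ 68 159 106] [120  11  23]
265 [179.5 196.6] [171 188  18  18] [0.5714 0.3495 0.063 ]
297 [254.1 196.7] [245 188  19  19] [0.5726 0.1635 0.063 ]
308 [216.2 233.4] [207 224  19  20] [0.4815 0.2528 0.063 ]
288 [179.6 236.5] [171 227  18  20] [0.4729 0.3425 0.063 ]
green
181 [402.2 145.1] [380 140  46  10] [ 0.6967 -0.1964  0.094 ]
221 [322.5 180.5] [314 173  18  16] [ 0.6079 -0.0044  0.094 ]
dark [ 378  179  101   93 7617] [427.17565971 224.73178417]
((427.86175537109375, 224.2407684326172), (84.9168930053711, 92.52970886230469), 83.73651123046875)
[[ 0.601 -0.14   0.055]
 [ 0.628 -0.368  0.055]
 [ 0.421 -0.38   0.055]
 [ 0.395 -0.159  0.055]] [ 0.51122868 -0.26171592  0.055     ]
dark [307 215  24  25 428] [318.29205607 227.07242991]
((318.2500305175781, 227.25003051757812), (23.33452033996582, 22.62741470336914), 45.0)
dial skirt [0.50030761 0.00575326 0.056     ]
bar top [0.49662972 0.00512967 0.093     ]
scene
95 [439.9 187.5] [434 184  13   8] [0.4761 0.3416 0.063 ]
102 [408.6 189.5] [402 186  14   8] [0.4845 0.2508 0.063 ]
167 [381.6 209.1] [373 204  18  11] [0.5726 0.1635 0.063 ]
133 [450.5 208.7] [443 204  16  10] [0.5731 0.348  0.063 ]
```

View pics/crop1.png

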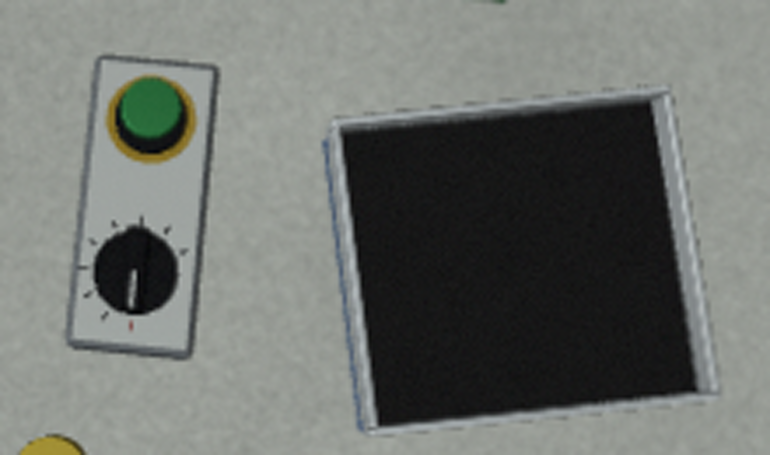

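The crop shows the dial's white pointer towards the robot at the red mark, with the marks running clockwise. The tray rim corners are near crop (335,122), (668,90), (718,392) and (365,432). I'll work out the tray pose and start moving to the first jar.

```bash
python3 - <<'E'
from h import *
c=camera("top")
P=np.array([plane(c,280+u/3.5,150+v/3.5,0.081)[:2] for u,v in[(335,120),(668,89),(718,392),(365,432)]])
print(P.round(4)); ctr=P.mean(0); print("ctr",ctr)
ex=(P[0]-P[3]+P[1]-P[2]); ey=(P[0]-P[1]+P[3]-P[2])
print(np.hypot(*ex)/2,np.hypot(*ey)/2,np.degrees(np.arctan2(ex[1],ex[0])),np.degrees(np.arctan2(-ey[0],ey[1])))
a=np.arctan2(ex[1]-ey[0],ex[0]+ey[1]); R=np.array([[np.cos(a),-np.sin(a)],[np.sin(a),np.cos(a)]])
for x in(-.044,.044):
  for y in(.06,-.06): print(x,y,(ctr+R@[x,y]).round(4))
E
```

```text
[[ 0.6023 -0.1326]
 [ 0.626  -0.3631]
 [ 0.4191 -0.386 ]
 [ 0.391  -0.1499]]
ctr [ 0.50960179 -0.25791189]
0.21001832913601806 0.23470830074338467 5.478067635780826 6.339039532863015
-0.044 0.06 [ 0.4596 -0.2028]
-0.044 -0.06 [ 0.472  -0.3221]
0.044 0.06 [ 0.5472 -0.1937]
0.044 -0.06 [ 0.5596 -0.313 ]
```

>>> move_arm(
  deltas=[
    [[0,0,0,-8],[0,0,0,-16],[0,0,0,-23.88],[0,0,0,-23.88]],
  ],
  claw=0.068,
  newtons=30,
)

```text
time: 0.65
ee_pos: [0.2226, 0.5028, 0.1961]
tcp_rot: [-90.0, 0.0, 0.1]
wrist_force: [-0.4, -0.6, -0.7]
opening: 0.0681
```

>>> move_arm(
  deltas=[
    [[0.042,0,-0.0268,0],[0.084,0,-0.0537,0],[0.126,0,-0.08,0],[0.168,0,-0.107,0],[0.21,0,-0.134,0]],
  ],
)

```text
time: 1.15
ee_pos: [0.4341, 0.3676, 0.1963]
tcp_rot: [-90.0, -0.0, -0.3]
wrist_force: [-0.0, 0.1, -0.4]
opening: 0.0681
```

>>> move_arm(
  deltas=[
    [[0.042,0,-0.027,0],[0.042,0.045,-0.027,0],[0.042,0.09,-0.027,0],[0.042,0.09,-0.027,0]],
  ],
)

```text
time: 1.55
ee_pos: [0.4719, 0.3392, 0.0993]
tcp_rot: [-90.4, 0.5, -0.3]
wrist_force: [-1.4, 0.5, -0.8]
opening: 0.0681
```

```bash
python3 - <<'E'
from h import *
for n in("scene","top"):
    c=camera(n); print(n,c["T"][2][3]); [print(*b) for b in jars(c,amin=60)]
c=camera("wrist"); cv2.imwrite("pics/w1.png",c["color"]); [print(*b) for b in jars(c,amin=300)]; print(get_obs()["ee_pos"])
E
```

```text
scene 0.824791195226293
94 [439.9 187.6] [434 184  13   8] [0.4762 0.3415 0.063 ]
103 [408.6 189.5] [402 186  14   8] [0.4846 0.2506 0.063 ]
170 [381.6 209.1] [373 204  18  11] [0.5722 0.1634 0.063 ]
133 [450.5 208.7] [443 204  16  10] [0.5731 0.348  0.063 ]
top 1.0512189912285375
304 [254.1 196.6] [245 187  19  20] [0.573  0.1635 0.063 ]
267 [179.6 196.6] [171 188  18  18] [0.5714 0.3492 0.063 ]
318 [216.3 233.3] [207 224  20  20] [0.4817 0.2525 0.063 ]
99 [179.4 242.1] [173 239  14   8] [0.4591 0.3421 0.063 ]
5890 [275.7 183.9] [ 90 132 263 142] [0.4546 0.3099 0.063 ]
3033 [205.7 214. ] [173 184  65  60] [0.4798 0.2521 0.063 ]
1781 [119.7 301. ] [ 93 279  60  49] [0.5641 0.1639 0.063 ]
2053 [325.2 305.3] [298 279  53  51] [0.5684 0.3496 0.063 ]
[0.47510222 0.34255686 0.10862521]
```

View pics/w1.png

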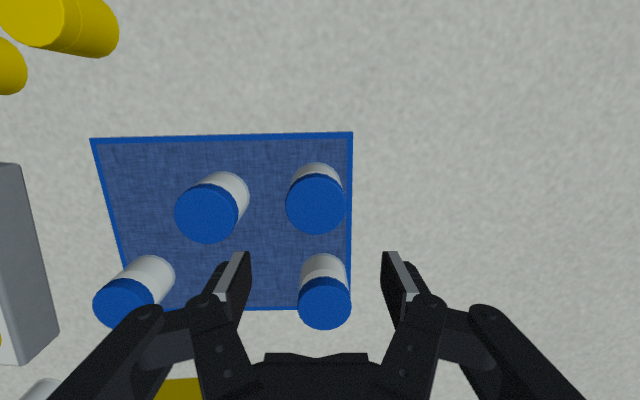

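The wrist view shows the four blue caps at (207,214), (315,205), (125,303) and (325,305), matching the other cameras to a few mm. The gripper is above the jar at (0.475, 0.342). I'll descend and grip.

>>> move_arm(
  deltas=[
    [[0,0.04,0,0],[0,0.077,0,0],[0,0.077,0,0]],
  ],
)

```text
time: 2.0
ee_pos: [0.4735, 0.3416, 0.0276]
tcp_rot: [-90.1, 0.1, -0.0]
wrist_force: [-0.6, -0.4, 0.7]
opening: 0.0679
```

>>> move_arm(
  deltas=[
    [[0,0,0,0],[0,0,0,0],[0,0,0,0],[0,0,0,0],[0,0,0,0]],
  ],
  claw=0.03,
  newtons=30,
)

```text
time: 2.5
ee_pos: [0.475, 0.3422, 0.03]
tcp_rot: [-90.0, -0.1, -0.0]
wrist_force: [-0.3, -0.4, 0.2]
opening: 0.03
```

The fingers closed to 0.03, so they missed the jar. I'll look.

```bash
python3 - <<'E'
from h import *
a=camera("wrist"); b=camera("scene"); 
for n,c in(("w",a),("s",b)): print(n);[print(*q) for q in jars(c,amin=60)]
o=np.hstack([cv2.resize(a["color"],(480,300)),cv2.resize(b["color"][120:300,300:520],(320,300))]); cv2.imwrite("pics/w2.png",o)
print(get_obs()["opening"],get_obs()["q"])
E
```

```text
w
9805 [248.  210.2] [ 10 142 356 172] [0.4482 0.3058 0.063 ]
6257 [158.4 260.7] [110 218  96  85] [0.4785 0.2534 0.063 ]
206 [338.6 347.5] [329 341  22  13] [0.5403 0.356  0.063 ]
3563 [ 50.8 372.4] [  8 342  89  58] [0.562  0.1681 0.063 ]
s
62 [440.5 187.6] [437 184   8   8] [0.4765 0.3431 0.063 ]
103 [408.6 189.5] [402 186  14   8] [0.4846 0.2506 0.063 ]
169 [381.6 209.1] [373 204  18  11] [0.5723 0.1633 0.063 ]
133 [450.5 208.7] [443 204  16  10] [0.5731 0.348  0.063 ]
0.02975922830152026 [ 3.57667544e+01  9.74380438e+00 -3.10233144e+00  7.71345017e+01
 -3.32411593e-04  3.57720688e+01]
```

View pics/w2.png

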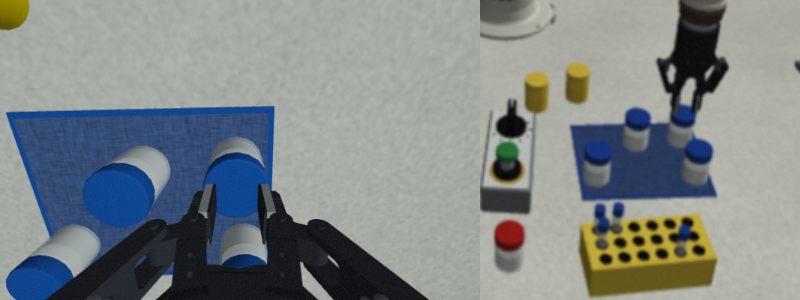

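```bash
python3 - <<'E'
from h import *
from scipy.spatial.transform import Rotation as Ro
o=get_obs(); 
for n in("wrist","scene","top"):
    c=camera(n); T=np.array(c["T"]); p=o["ee_pos"]
    for nm,pt in(("tcp",p),("jar",[.475,.342,.063]),("grip",p+[0,0,.019])):
        q=np.linalg.inv(T)@np.append(pt,1); x,y=q[0]/q[2],q[1]/q[2]; s=1+c["k1"]*(x*x+y*y)
        u,v=c["fx"]*x*s+c["cx"],c["fy"]*y*s+c["cy"]; print(n,nm,round(u,1),round(v,1),"z",round(q[2],3), "meas", c["range_z"][int(v)-4:int(v)+5:4,int(u)-8:int(u)+9:4].round(3).tolist() if 4<v<395 and 8<u<630 else None)
    if n=="scene":
        v,u=np.mgrid[165:200,425:460]; a,b=und(c,u,v); z=c["range_z"][165:200,425:460]
        P=np.stack([a*z,b*z,z],-1)@T[:3,:3].T+T[:3,3]
        dark=(c["color"][165:200,425:460].max(-1)<70)&(z>0)
        i=np.argsort(v[dark])[::-1][:25]
        print(np.c_[u[dark][i],v[dark][i],P[dark][i].round(3)])
E
```

```text
wrist tcp 316.7 230.4 z 0.195 meas [[0.15600000321865082, 0.15700000524520874, 0.15700000524520874, 0.15600000321865082, 0.15600000321865082], [0.15800000727176666, 0.15800000727176666, 0.15700000524520874, 0.15800000727176666, 0.15600000321865082], [0.1589999943971634, 0.1589999943971634, 0.1589999943971634, 0.15700000524520874, 0.15800000727176666]]
wrist jar 316.9 256.2 z 0.164 meas [[0.16200000047683716, 0.16200000047683716, 0.16099999845027924, 0.16099999845027924, 0.16099999845027924], [0.16200000047683716, 0.16300000250339508, 0.16200000047683716, 0.16300000250339508, 0.16300000250339508], [0.164000004529953, 0.164000004529953, 0.16300000250339508, 0.164000004529953, 0.16300000250339508]]
wrist grip 316.8 243.7 z 0.177 meas [[0.1589999943971634, 0.1599999964237213, 0.1599999964237213, 0.1589999943971634, 0.1589999943971634], [0.1599999964237213, 0.16099999845027924, 0.16099999845027924, 0.16099999845027924, 0.1599999964237213], [0.1599999964237213, 0.16099999845027924, 0.16099999845027924, 0.1599999964237213, 0.1599999964237213]]
scene tcp 438.1 196.7 z 1.334 meas [[1.31700003
[... 2484 characters left out ...]
 1.0169999599456787]]
top jar 179.9 235.6 z 0.994 meas [[0.8370000123977661, 0.8569999933242798, 0.8859999775886536, 0.8870000243186951, 0.8889999985694885], [0.8410000205039978, 0.8610000014305115, 0.8759999871253967, 0.9369999766349792, 0.902999997138977], [0.8479999899864197, 0.9020000100135803, 0.9190000295639038, 0.9409999847412109, 0.9340000152587891]]
top grip 181.9 236.2 z 1.009 meas [[0.8479999899864197, 0.8690000176429749, 0.8840000033378601, 0.8899999856948853, 0.8930000066757202], [0.8500000238418579, 0.8730000257492065, 0.8849999904632568, 0.9380000233650208, 0.890999972820282], [0.8920000195503235, 0.9089999794960022, 0.9909999966621399, 0.9929999709129333, 0.9980000257492065]]
```

The geometry puts the jar right between the pads, with a finger gap of about 45 mm in the image, so the opening reading is suspect. I'll squeeze fully and test with a small lift.

>>> move_arm(
  deltas=[
    [[0,0,0,0],[0,0,0,0],[0,0,0,0],[0,-0.02,0,0],[0,-0.04,0,0]],
  ],
  claw=0.045,
)

```text
time: 3.25
ee_pos: [0.4742, 0.3416, 0.0691]
tcp_rot: [-90.1, 0.1, -0.0]
wrist_force: [0.6, -0.5, 1.1]
opening: 0.0449
```

```bash
python3 - <<'E'
from h import *
a=camera("wrist"); b=camera("scene"); 
print(get_obs()["opening"],get_obs()["wrist_force"],get_obs()["ee_pos"])
for n,c in(("w",a),("s",b)): print(n);[print(*q) for q in jars(c,amin=60)]
o=np.hstack([cv2.resize(a["color"],(480,300)),cv2.resize(b["color"][140:220,390:475],(320,300))]); cv2.imwrite("pics/w3.png",o)
E
```

```text
0.04517238071736295 [ 0.30526248  0.03381717 -0.07619594] [0.47585047 0.34275586 0.07201197]
w
8020 [266.9 199.1] [ 58 137 301 161] [0.4544 0.3088 0.063 ]
4187 [187.1 233.3] [148 198  78  71] [0.4793 0.2526 0.063 ]
2938 [ 93.3 334. ] [ 58 305  73  60] [0.5663 0.1665 0.063 ]
2388 [326.8 333.7] [295 305  62  53] [0.565  0.3496 0.063 ]
s
100 [439.6 187.5] [433 184  14   8] [0.4759 0.3407 0.063 ]
103 [408.6 189.5] [402 186  14   8] [0.4846 0.2506 0.063 ]
171 [381.6 209.1] [373 204  18  11] [0.5723 0.1635 0.063 ]
133 [450.5 208.7] [443 204  16  10] [0.5731 0.348  0.063 ]
```

View pics/w3.png

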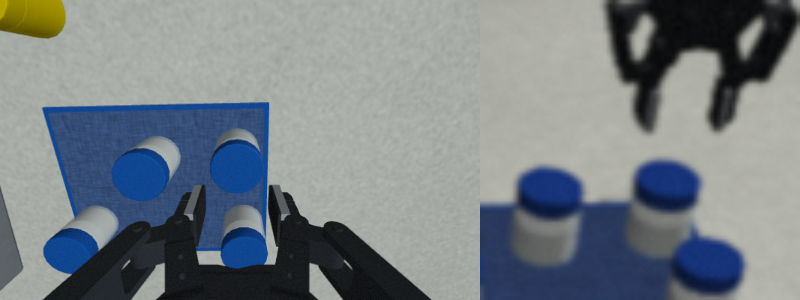

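The jar stayed put, and the fingertips look higher than the TCP reading implies. I'll measure the tips with the depth image.

```bash
python3 - <<'E'
from h import *
o=get_obs(); print(o["ee_pos"],o["tcp_rot"])
for n,(u0,u1,v0,v1) in(("wrist",(235,410,235,330)),("scene",(424,470,145,180))):
    c=camera(n); T=np.array(c["T"]); v,u=np.mgrid[v0:v1,u0:u1]; z=c["range_z"][v0:v1,u0:u1]
    a,b=und(c,u,v); P=np.stack([a*z,b*z,z],-1)@T[:3,:3].T+T[:3,3]
    im=c["color"][v0:v1,u0:u1]
    k=(z>0)&(np.ptp(im.astype(int),axis=-1)<25)&(P[...,2]>0.073)
    Q=P[k]; U=np.c_[u[k],v[k]]; print(n,len(Q),Q.min(0),Q.max(0), T[:3,3], T[:3,2])
    for i in np.argsort(Q[:,2])[:len(Q):max(1,len(Q)//25)]: print(U[i],Q[i].round(3))
E
```

```text
[0.47585047 0.34275586 0.07201197] [-8.98598549e+01 -1.93904605e-01 -1.99947973e-03]
wrist 5874 [0.45777722 0.30601288 0.1086993 ] [0.48740991 0.37821709 0.17995377] [0.39328477 0.34174752 0.25030047] [ 0.32380335  0.00163524 -0.94612299]
[274 268] [0.481 0.319 0.109]
[359 265] [0.474 0.364 0.117]
[370 252] [0.465 0.369 0.121]
[389 263] [0.469 0.378 0.124]
[269 272] [0.472 0.32  0.127]
[364 262] [0.465 0.365 0.13 ]
[264 265] [0.465 0.318 0.132]
[254 267] [0.465 0.314 0.135]
[265 274] [0.467 0.32  0.137]
[265 296] [0.477 0.319 0.139]
[367 285] [0.47  0.364 0.141]
[263 293] [0.472 0.32  0.144]
[386 285] [0.466 0.371 0.146]
[258 295] [0.47  0.318 0.148]
[374 296] [0.47  0.366 0.148]
[242 286] [0.464 0.313 0.151]
[408 294] [0.465 0.378 0.154]
[385 298] [0.465 0.368 0.157]
[247 301] [0.464 0.317 0.159]
[236 307] [0.465 0.313 0.162]
[392 310] [0.464 0.369 0.164]
[378 312] [0.463 0.364 0.166]
[407 317] [0.463 0.373 0.168]
[253 320] [0.459 0.322 0.175]
[404 326] [0.459 0.369 0.177]
[371 329] [0.459 0.359 0.179]
scene 788 [0.46176853 0.27330062 0.10910547] [0.49899492 0.40103887 0.21434521] [
[... 154 characters left out ...]
364 0.128]
[457 168] [0.485 0.375 0.135]
[452 164] [0.476 0.362 0.142]
[435 164] [0.488 0.311 0.15 ]
[463 162] [0.487 0.387 0.155]
[433 159] [0.478 0.307 0.159]
[459 159] [0.482 0.376 0.162]
[436 160] [0.49  0.312 0.164]
[424 154] [0.464 0.284 0.167]
[464 153] [0.467 0.393 0.171]
[435 155] [0.482 0.309 0.175]
[435 151] [0.467 0.312 0.178]
[437 154] [0.486 0.313 0.18 ]
[441 154] [0.492 0.322 0.184]
[458 154] [0.497 0.366 0.186]
[447 151] [0.485 0.339 0.189]
[441 152] [0.495 0.32  0.192]
[454 151] [0.496 0.354 0.195]
[430 149] [0.49  0.291 0.198]
[427 148] [0.488 0.283 0.2  ]
[438 147] [0.487 0.312 0.203]
[445 148] [0.496 0.328 0.205]
[438 145] [0.485 0.311 0.207]
[441 145] [0.49  0.318 0.21 ]
```

The actual tips sit about 38 mm above the reported TCP, and x and y agree. I'll allow for that: reopen, descend further while watching the force, then grip.

>>> move_arm(
  deltas=[
    [[0,0,0,0],[0,0,0,0],[0,0.025,0,0],[0,0.05,0,0],[0,0.05,0,0]],
  ],
  claw=0.068,
)

```text
time: 3.95
ee_pos: [0.4725, 0.3404, 0.0151]
tcp_rot: [-90.2, 0.3, -0.0]
wrist_force: [-0.7, -0.0, -0.1]
opening: 0.0678
```

>>> move_arm(
  deltas=[
    [[0,0.014,0,0],[0,0.027,0,0],[0,0.027,0,0]],
  ],
)

```text
time: 4.25
ee_pos: [0.4739, 0.3413, -0.0096]
tcp_rot: [-90.1, 0.1, -0.0]
wrist_force: [-0.1, 0.1, 0.5]
opening: 0.0679
```

>>> move_arm(
  deltas=[
    [[0,0,0,0],[0,0,0,0],[0,0,0,0],[0,0,0,0],[0,0,0,0]],
  ],
  claw=0.03,
  newtons=30,
)

```text
time: 4.75
ee_pos: [0.475, 0.3421, -0.0072]
tcp_rot: [-90.0, -0.0, -0.0]
wrist_force: [-0.8, -0.0, 2.1]
opening: 0.0491
```

Gripped: the opening reads 0.049 and there is a small load. Next is the lift and carry to tray slot D at (0.561, -0.314).

>>> move_arm(
  deltas=[
    [[0,-0.046,0,0],[0,-0.092,0,0],[0,-0.138,0,0],[0.0064,-0.138,-0.048,0],[0.0128,-0.138,-0.096,0]],
  ],
)

```text
time: 5.25
ee_pos: [0.4881, 0.2461, 0.1318]
tcp_rot: [-89.9, -0.2, 0.2]
wrist_force: [0.6, -1.0, -1.4]
opening: 0.0493
```

>>> move_arm(
  deltas=[
    [[0.0064,0,-0.049,0],[0.0128,0,-0.098,0],[0.0192,0,-0.147,0],[0.0256,0,-0.196,0],[0.032,0,-0.245,0]],
  ],
)

```text
time: 5.75
ee_pos: [0.5193, -0.0011, 0.1303]
tcp_rot: [-90.0, -0.0, 0.0]
wrist_force: [1.3, -0.2, -0.6]
opening: 0.0494
```

>>> move_arm(
  deltas=[
    [[0.0064,0,-0.049,0],[0.0128,0,-0.098,0],[0.0192,0,-0.147,0],[0.0256,0,-0.196,0],[0.032,0,-0.245,0]],
  ],
)

```text
time: 6.25
ee_pos: [0.5513, -0.2462, 0.1301]
tcp_rot: [-90.0, -0.0, -0.0]
wrist_force: [1.0, 0.6, -0.6]
opening: 0.0493
```

>>> move_arm(
  deltas=[
    [[0.005,0,-0.035,0],[0.0092,0,-0.07,0],[0.0092,0,-0.07,0],[0.0092,0.035,-0.07,0],[0.0092,0.06,-0.07,0]],
  ],
)

```text
time: 6.75
ee_pos: [0.5605, -0.3141, 0.0688]
tcp_rot: [-90.0, 0.0, -0.0]
wrist_force: [0.3, 0.6, -1.8]
opening: 0.0491
```

```bash
python3 - <<'E'
from h import *
b=camera("scene"); t=camera("top")
print(get_obs()["opening"],get_obs()["wrist_force"],get_obs()["ee_pos"])
for n,c in(("t",t),("s",b)): print(n);[print(*q) for q in jars(c,amin=60)]
o=np.hstack([cv2.resize(t["color"][140:300,340:500],(400,400)),cv2.resize(b["color"][110:270,150:310],(400,400))]); cv2.imwrite("pics/p1.png",o)
E
```

```text
0.049152478732754495 [-0.64710544  0.03592092 -0.81243905] [ 0.55860789 -0.31266181  0.06604073]
t
266 [179.5 196.6] [171 188  18  18] [0.5714 0.3495 0.063 ]
299 [254.1 196.7] [245 188  19  19] [0.5726 0.1635 0.063 ]
316 [216.3 233.3] [207 224  20  20] [0.4817 0.2525 0.063 ]
s
142 [197.7 184.6] [190 180  16  10] [ 0.4529 -0.3467  0.063 ]
103 [408.6 189.5] [402 186  14   8] [0.4846 0.2506 0.063 ]
171 [381.6 209. ] [373 204  18  11] [0.5721 0.1635 0.063 ]
135 [450.4 208.6] [443 204  16  10] [0.5728 0.3478 0.063 ]
```

View pics/p1.png

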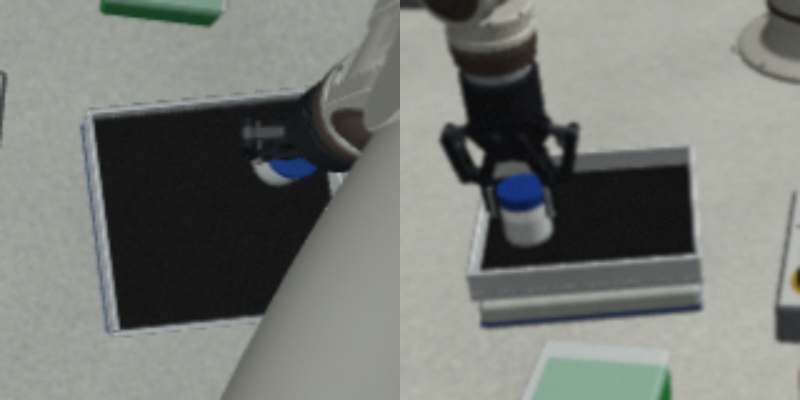

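The jar hangs upright inside the tray, with its cap at about (521,190) in the right panel. I'll lower it and release.

>>> move_arm(
  deltas=[
    [[0,0.014,0,0],[0,0.025,0,0],[0,0.025,0,0]],
  ],
)

```text
time: 7.15
ee_pos: [0.5608, -0.314, 0.0449]
tcp_rot: [-90.0, -0.0, 0.0]
wrist_force: [-0.4, -0.2, -1.2]
opening: 0.0492
```

>>> move_arm(
  deltas=[
    [[0,0,0,0],[0,0,0,0],[0,0,0,0]],
  ],
  claw=0.068,
)

```text
time: 7.45
ee_pos: [0.5609, -0.3142, 0.0457]
tcp_rot: [-90.0, -0.0, 0.0]
wrist_force: [0.5, 0.0, -0.3]
opening: 0.0677
```

>>> move_arm(
  deltas=[
    [[0,-0.04,0,0],[0,-0.085,0,0],[0,-0.085,0.048,0],[0,-0.085,0.096,0]],
  ],
)

```text
time: 7.85
ee_pos: [0.5615, -0.2184, 0.1323]
tcp_rot: [-90.1, -0.2, -0.2]
wrist_force: [0.5, 0.1, -0.7]
opening: 0.0682
```

>>> move_arm(
  deltas=[
    [[0.002,0,0.049,0],[0.004,0,0.098,0],[0.006,0,0.147,0],[0.008,0,0.196,0],[0.01,0,0.245,0]],
  ],
)

```text
time: 8.35
ee_pos: [0.5706, 0.0289, 0.1307]
tcp_rot: [-90.0, -0.1, -0.0]
wrist_force: [1.7, -0.7, 0.2]
opening: 0.0681
```

```bash
python3 - <<'E'
from h import *
b=camera("scene"); t=camera("top")
print(get_obs()["opening"],get_obs()["wrist_force"],get_obs()["ee_pos"])
for n,c in(("t",t),("s",b)):
    for q in jars(c,amin=60):
        z=.115 if q[3][1]<-.05 else .063; print(n,q[0],q[1],plane(c,*q[1],z).round(4))
E
```

```text
0.0679045235035088 [0.61381897 0.51440511 0.40855767] [0.57062708 0.03208211 0.13054461]
t 266 [179.5 196.6] [0.5714 0.3495 0.063 ]
t 341 [455.7 200.5] [ 0.5585 -0.3125  0.115 ]
t 311 [216.1 233.4] [0.4814 0.253  0.063 ]
s 103 [408.6 189.5] [0.4845 0.2508 0.063 ]
s 154 [199.6 192.3] [ 0.5616 -0.313   0.115 ]
s 171 [381.6 209. ] [0.572  0.1634 0.063 ]
s 135 [450.4 208.6] [0.5729 0.3477 0.063 ]
```

Jar 1 is standing at its slot. Now jar 2 at (0.5725, 0.1635).

>>> move_arm(
  deltas=[
    [[0,0,0.046,0],[0.001,0,0.092,0],[0.0015,0,0.1365,0],[0.0015,0,0.1365,0],[0.0015,0.045,0.1365,0]],
  ],
)

```text
time: 8.95
ee_pos: [0.5754, 0.1652, 0.0906]
tcp_rot: [-89.9, -0.6, 0.1]
wrist_force: [2.0, -0.9, 0.3]
opening: 0.0678
```

>>> move_arm(
  deltas=[
    [[0,0.045,0,0],[0,0.08,0,0],[0,0.093,0,0],[0,0.093,0,0]],
  ],
)

```text
time: 9.35
ee_pos: [0.5712, 0.1625, -0.0091]
tcp_rot: [-90.1, 0.2, -0.0]
wrist_force: [0.0, -0.7, -0.2]
opening: 0.0678
```

>>> move_arm(
  deltas=[
    [[0,0,0,0],[0,0,0,0],[0,0,0,0],[0,0,0,0],[0,0,0,0]],
  ],
  claw=0.03,
)

```text
time: 9.85
ee_pos: [0.5738, 0.1637, -0.0053]
tcp_rot: [-90.0, -0.2, -0.0]
wrist_force: [-0.3, -2.1, 7.0]
opening: 0.0493
```

>>> move_arm(
  deltas=[
    [[0,-0.046,0,0],[0,-0.092,0,0],[0,-0.138,0,0],[-0.004,-0.138,-0.048,0],[-0.008,-0.138,-0.096,0]],
  ],
)

```text
time: 10.35
ee_pos: [0.5652, 0.0674, 0.133]
tcp_rot: [-90.0, -0.3, 0.2]
wrist_force: [-0.0, -0.3, -2.8]
opening: 0.0492
```

>>> move_arm(
  deltas=[
    [[-0.004,0,-0.049,0],[-0.008,0,-0.098,0],[-0.011,0,-0.147,0],[-0.014,0,-0.196,0],[-0.0165,0,-0.24,0]],
  ],
)

```text
time: 10.85
ee_pos: [0.5474, -0.1749, 0.1313]
tcp_rot: [-90.0, -0.1, -0.0]
wrist_force: [1.0, 0.1, -1.0]
opening: 0.0492
```

>>> move_arm(
  deltas=[
    [[0,0,-0.0225,0],[0,0,-0.0225,0],[0,0.03,-0.0225,0],[0,0.06,-0.0225,0],[0,0.06,-0.0225,0]],
  ],
)

```text
time: 11.35
ee_pos: [0.5457, -0.1937, 0.0668]
tcp_rot: [-89.9, 0.3, 0.0]
wrist_force: [-0.6, 0.6, -1.6]
opening: 0.0492
```

>>> move_arm(
  deltas=[
    [[0,0.014,0,0],[0,0.025,0,0],[0,0.025,0,0]],
  ],
)

```text
time: 11.65
ee_pos: [0.5483, -0.195, 0.0457]
tcp_rot: [-90.0, -0.1, 0.0]
wrist_force: [0.3, 0.6, -1.4]
opening: 0.0493
```

>>> move_arm(
  deltas=[
    [[0,0,0,0],[0,0,0,0],[0,0,0,0],[0,-0.045,0,0],[0,-0.085,0,0]],
  ],
  claw=0.068,
)

```text
time: 12.15
ee_pos: [0.5469, -0.1948, 0.1308]
tcp_rot: [-90.0, 0.1, 0.0]
wrist_force: [0.7, -0.3, 0.9]
opening: 0.0679
```

>>> move_arm(
  deltas=[
    [[-0.007,0,0.049,0],[-0.014,0,0.098,0],[-0.021,0,0.147,0],[-0.028,0,0.196,0],[-0.035,0,0.245,0]],
  ],
)

```text
time: 12.65
ee_pos: [0.5122, 0.0517, 0.1306]
tcp_rot: [-90.0, -0.0, -0.0]
wrist_force: [1.3, -0.4, -0.9]
opening: 0.0682
```

```bash
cat > s.py <<'E'
from h import *
b=camera("scene"); t=camera("top")
print(get_obs()["opening"],get_obs()["wrist_force"],get_obs()["ee_pos"])
for n,c in(("t",t),("s",b)):
    for q in jars(c,amin=60):
        z=.115 if q[3][1]<-.05 else .063; print(n,q[0],q[1],plane(c,*q[1],z).round(4))
E
python3 s.py
```

```text
0.06773958285727864 [0.65849729 0.12852029 0.14395781] [0.51184674 0.05473484 0.13062593]
t 264 [179.5 196.7] [0.5712 0.3495 0.063 ]
t 341 [455.7 200.5] [ 0.5585 -0.3125  0.115 ]
t 336 [404.  205.3] [ 0.5463 -0.1928  0.115 ]
t 164 [212.5 234.7] [0.4782 0.2617 0.063 ]
s 147 [246.2 189.4] [ 0.5503 -0.1933  0.115 ]
s 103 [408.6 189.5] [0.4845 0.2508 0.063 ]
s 155 [199.5 192.3] [ 0.5616 -0.3133  0.115 ]
s 136 [450.5 208.6] [0.5729 0.3479 0.063 ]
```

>>> move_arm(
  deltas=[
    [[-0.007,0,0.048,0],[-0.014,0,0.096,0],[-0.021,0,0.144,0],[-0.028,0,0.19,0],[-0.03,0,0.202,0]],
  ],
)

```text
time: 13.25
ee_pos: [0.482, 0.2553, 0.1301]
tcp_rot: [-90.0, -0.0, 0.2]
wrist_force: [0.1, -0.7, -0.1]
opening: 0.068
```

>>> move_arm(
  deltas=[
    [[0,0.045,0,0],[0,0.09,0,0],[0,0.125,0,0],[0,0.138,0,0],[0,0.138,0,0]],
  ],
)

```text
time: 13.75
ee_pos: [0.4819, 0.2508, -0.0091]
tcp_rot: [-90.1, 0.1, -0.0]
wrist_force: [-0.1, 0.2, 0.7]
opening: 0.0679
```

>>> move_arm(
  deltas=[
    [[0,0,0,0],[0,0,0,0],[0,0,0,0],[0,0,0,0],[0,0,0,0]],
  ],
  claw=0.03,
)

```text
time: 14.25
ee_pos: [0.4842, 0.2525, -0.0054]
tcp_rot: [-89.9, -0.2, -0.0]
wrist_force: [-0.2, -0.6, 7.2]
opening: 0.0493
```

>>> move_arm(
  deltas=[
    [[0,-0.046,0,0],[0,-0.092,0,0],[0,-0.138,0,0],[0,-0.138,-0.048,0],[0,-0.138,-0.096,0]],
  ],
)

```text
time: 14.75
ee_pos: [0.4836, 0.156, 0.1328]
tcp_rot: [-89.9, -0.2, 0.2]
wrist_force: [1.2, 0.1, -2.4]
opening: 0.0496
```

>>> move_arm(
  deltas=[
    [[-0.002,0,-0.049,0],[-0.004,0,-0.098,0],[-0.006,0,-0.147,0],[-0.008,0,-0.196,0],[-0.01,0,-0.245,0]],
  ],
)

```text
time: 15.25
ee_pos: [0.4724, -0.091, 0.1313]
tcp_rot: [-90.0, -0.1, 0.0]
wrist_force: [0.9, 0.7, -2.2]
opening: 0.0492
```

>>> move_arm(
  deltas=[
    [[0,0,-0.049,0],[0,0,-0.098,0],[0,0,-0.147,0],[0,0,-0.196,0],[0,0,-0.234,0]],
  ],
)

```text
time: 15.75
ee_pos: [0.4723, -0.326, 0.1309]
tcp_rot: [-90.1, -0.1, -0.1]
wrist_force: [1.6, -0.6, -1.7]
opening: 0.0495
```

>>> move_arm(
  deltas=[
    [[0,0,0,0],[0,0.035,0,0],[0,0.065,0,0],[0,0.085,0,0],[0,0.085,0,0]],
  ],
)

```text
time: 16.25
ee_pos: [0.4724, -0.3223, 0.0444]
tcp_rot: [-90.0, 0.0, 0.0]
wrist_force: [-0.4, -0.2, -1.4]
opening: 0.0494
```

>>> move_arm(
  deltas=[
    [[0,0,0,0],[0,0,0,0],[0,0,0,0],[0,-0.045,0,0],[0,-0.085,0,0]],
  ],
  claw=0.068,
)

```text
time: 16.75
ee_pos: [0.4721, -0.3226, 0.1311]
tcp_rot: [-90.0, 0.1, 0.0]
wrist_force: [0.8, -0.4, 0.2]
opening: 0.0679
```

>>> move_arm(
  deltas=[
    [[0.007,0,0.049,0],[0.014,0,0.098,0],[0.021,0,0.147,0],[0.028,0,0.196,0],[0.035,0,0.245,0]],
  ],
)

```text
time: 17.25
ee_pos: [0.5077, -0.0762, 0.1309]
tcp_rot: [-90.0, -0.1, -0.0]
wrist_force: [1.9, -0.2, 0.1]
opening: 0.0681
```

```bash
python3 s.py
```

```text
0.06820185649439643 [ 0.45646905 -0.16935733  0.11989245] [ 0.50825816 -0.07316633  0.13086861]
t 262 [179.4 196.6] [0.5714 0.3498 0.063 ]
t 339 [455.7 200.5] [ 0.5585 -0.3125  0.115 ]
t 353 [461.1 239.2] [ 0.4694 -0.3208  0.115 ]
s 110 [202.8 173.5] [ 0.4739 -0.3208  0.115 ]
s 147 [246.2 189.4] [ 0.5503 -0.1933  0.115 ]
s 154 [199.4 192.4] [ 0.562  -0.3135  0.115 ]
s 136 [450.5 208.6] [0.5729 0.3479 0.063 ]
```

>>> move_arm(
  deltas=[
    [[0.007,0,0.048,0],[0.014,0,0.096,0],[0.021,0,0.144,0],[0.028,0,0.192,0],[0.035,0,0.24,0]],
  ],
)

```text
time: 17.85
ee_pos: [0.5429, 0.1636, 0.1308]
tcp_rot: [-90.0, -0.1, -0.0]
wrist_force: [1.4, -0.4, -0.4]
opening: 0.068
```

>>> move_arm(
  deltas=[
    [[0.007,0,0.048,0],[0.014,0,0.096,0],[0.021,0,0.144,0],[0.029,0,0.1865,0],[0.029,0,0.1865,0]],
  ],
)

```text
time: 18.35
ee_pos: [0.5716, 0.3527, 0.1284]
tcp_rot: [-90.0, 0.1, 0.2]
wrist_force: [0.2, -0.2, -0.2]
opening: 0.0678
```

>>> move_arm(
  deltas=[
    [[0,0.045,0,0],[0,0.09,0,0],[0,0.125,0,0],[0,0.138,0,0],[0,0.138,0,0]],
  ],
)

```text
time: 18.85
ee_pos: [0.5709, 0.3472, -0.0092]
tcp_rot: [-90.1, 0.1, -0.0]
wrist_force: [-0.7, 0.5, 0.7]
opening: 0.0679
```

>>> move_arm(
  deltas=[
    [[0,0,0,0],[0,0,0,0],[0,0,0,0],[0,0,0,0],[0,0,0,0]],
  ],
  claw=0.03,
)

```text
time: 19.35
ee_pos: [0.5732, 0.3491, -0.005]
tcp_rot: [-89.9, -0.2, -0.0]
wrist_force: [0.1, -0.8, 7.0]
opening: 0.0495
```

>>> move_arm(
  deltas=[
    [[0,-0.046,0,0],[0,-0.092,0,0],[0,-0.138,0,0],[-0.0095,-0.138,-0.048,0],[-0.019,-0.138,-0.096,0]],
  ],
)

```text
time: 19.85
ee_pos: [0.554, 0.253, 0.1333]
tcp_rot: [-89.9, -0.3, 0.1]
wrist_force: [0.2, -0.9, -1.1]
opening: 0.0491
```

>>> move_arm(
  deltas=[
    [[-0.0096,0,-0.048,0],[-0.0192,0,-0.096,0],[-0.0288,0,-0.144,0],[-0.0384,0,-0.192,0],[-0.048,0,-0.24,0]],
  ],
)

```text
time: 20.35
ee_pos: [0.5043, 0.0107, 0.1315]
tcp_rot: [-90.0, -0.1, 0.0]
wrist_force: [0.8, -0.5, -0.8]
opening: 0.0492
```

>>> move_arm(
  deltas=[
    [[-0.0096,0,-0.048,0],[-0.0192,0,-0.096,0],[-0.0288,0,-0.144,0],[-0.0384,0,-0.192,0],[-0.044,0,-0.2165,0]],
  ],
)

```text
time: 20.85
ee_pos: [0.4599, -0.2073, 0.1315]
tcp_rot: [-90.1, -0.1, -0.1]
wrist_force: [0.5, 0.0, -0.5]
opening: 0.0492
```

```bash
python3 s.py
```

```text
0.049704420608615484 [-0.47526082  0.99451853 -1.36436227] [ 0.46005735 -0.20708318  0.13124507]
t 322 [404.2 205.1] [ 0.5468 -0.1933  0.115 ]
s 108 [242.1 144.3] [ 0.3167 -0.2311  0.115 ]
s 109 [202.9 173.5] [ 0.4739 -0.3205  0.115 ]
s 144 [192.8 188.5] [ 0.5444 -0.3341  0.115 ]
s 147 [246.2 189.4] [ 0.5503 -0.1933  0.115 ]
```

Jar D has been knocked to about (0.544, -0.334). That's still within limits, roughly tray (0.026, -0.077). I'll place the last jar, then look.

>>> move_arm(
  deltas=[
    [[0,0,0,0],[0,0.035,0,0],[0,0.065,0,0],[0,0.085,0,0],[0,0.085,0,0]],
  ],
)

```text
time: 21.45
ee_pos: [0.4606, -0.2025, 0.0442]
tcp_rot: [-90.0, 0.0, 0.1]
wrist_force: [-0.3, -0.5, -1.2]
opening: 0.0493
```

>>> move_arm(
  deltas=[
    [[0,0,0,0],[0,0,0,0],[0,0,0,0],[0,-0.045,0,0],[0,-0.085,0,0]],
  ],
  claw=0.068,
)

```text
time: 21.95
ee_pos: [0.4601, -0.2037, 0.1311]
tcp_rot: [-90.0, 0.1, 0.0]
wrist_force: [0.3, -0.6, 0.4]
opening: 0.0679
```

>>> move_arm(
  deltas=[
    [[0.0078,0,0.042,1],[0.0156,0,0.084,2],[0.0234,0,0.126,3],[0.0312,0,0.168,4],[0.039,0,0.2095,5.3]],
  ],
  claw=0.05,
)

```text
time: 22.45
ee_pos: [0.4999, 0.0072, 0.1308]
tcp_rot: [-90.0, -0.1, -5.3]
wrist_force: [1.4, 0.3, 0.6]
opening: 0.0497
```

```bash
python3 s.py; python3 - <<'E'
from h import *
print(get_obs()["tcp_rot"],get_obs()["ee_pos"])
a=camera("wrist"); b=camera("scene")
h=a["color"]; cv2.imwrite("pics/d1.png",np.hstack([cv2.resize(h,(480,300)),cv2.resize(b["color"][150:270,180:308],(320,300))]))
# depth-based points near dial bar top
T=np.array(a["T"]); z=a["range_z"]; v,u=np.mgrid[:400,:640]; x,y=und(a,u,v)
P=np.stack([x*z,y*z,z],-1)@T[:3,:3].T+T[:3,3]
k=(z>0)&(abs(P[...,0]-.5)<.05)&(abs(P[...,1]-.005)<.05)&(P[...,2]>.08)&(P[...,2]<.1)
Q=P[k]; r=cv2.minAreaRect((Q[:,:2]*1000).astype(np.float32)); print(len(Q),Q.mean(0),r)
E
```

```text
0.05000317982491485 [ 0.28494785 -0.74916681 -0.10739765] [0.50022719 0.00950659 0.13047308]
t 338 [404.  205.3] [ 0.5463 -0.1928  0.115 ]
t 334 [465.4 207.8] [ 0.5416 -0.3341  0.115 ]
t 358 [461.  239.3] [ 0.4692 -0.3205  0.115 ]
t 353 [408.3 243.9] [ 0.4579 -0.2004  0.115 ]
s 108 [246.9 170.6] [ 0.4611 -0.201   0.115 ]
s 110 [202.8 173.5] [ 0.4739 -0.3208  0.115 ]
s 143 [192.8 188.5] [ 0.5444 -0.3341  0.115 ]
s 141 [246.  189.4] [ 0.5503 -0.1938  0.115 ]
[-8.99409089e+01 -3.31000840e-02 -5.07480930e+00] [0.50022719 0.00950659 0.13047308]
1419 [0.49641266 0.00423851 0.09313398] ((498.8616943359375, 3.7795143127441406), (15.816170692443848, 55.636329650878906), 85.07447814941406)
```

View pics/d1.png

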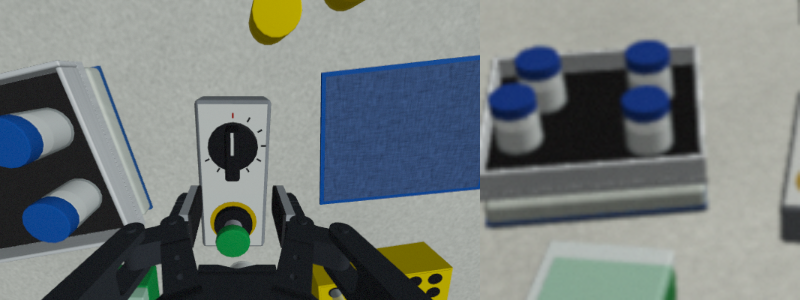

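All four jars stand upright in the tray (caps at panel positions (539,62), (648,55), (513,101) and (645,103)), and the mat is empty. The dial bar is centred at (0.499, 0.004) with a yaw of about -5°. I'll grip the dial.

>>> move_arm(
  deltas=[
    [[-0.001,0,-0.0016,0],[-0.001,0.03,-0.0016,0],[-0.001,0.06,-0.0016,0],[-0.001,0.08,-0.0016,0],[-0.001,0.094,-0.0016,0]],
  ],
)

```text
time: 23.15
ee_pos: [0.4977, 0.0025, 0.0347]
tcp_rot: [-90.0, 0.1, -5.4]
wrist_force: [0.6, 0.1, -0.0]
opening: 0.05
```

>>> move_arm(
  deltas=[
    [[0,0,0,0],[0,0,0,0],[0,0,0,0],[0,0,0,0],[0,0,0,0]],
  ],
  claw=0.0,
  newtons=30,
)

```text
time: 23.65
ee_pos: [0.4991, 0.0044, 0.0375]
tcp_rot: [-89.9, -0.1, -5.3]
wrist_force: [-0.6, 5.5, 3.8]
opening: 0.0157
```

Gripped on the bar at 15.7 mm. Turning 120° clockwise.

>>> move_arm(
  deltas=[
    [[0,0,0,8],[0,0,0,16],[0,0,0,24],[0,0,0,32],[0,0,0,40]],
  ],
)

```text
time: 24.15
ee_pos: [0.499, 0.0043, 0.0375]
tcp_rot: [-89.9, -0.0, -45.6]
wrist_force: [-2.2, 4.2, 4.1]
opening: 0.0152
```

>>> move_arm(
  deltas=[
    [[0,0,0,8],[0,0,0,16],[0,0,0,24],[0,0,0,32],[0,0,0,40]],
  ],
)

```text
time: 24.65
ee_pos: [0.4989, 0.0044, 0.0375]
tcp_rot: [-89.9, 0.0, -85.6]
wrist_force: [-2.2, 4.6, 4.9]
opening: 0.015
```

>>> move_arm(
  deltas=[
    [[0,0,0,8],[0,0,0,16],[0,0,0,24],[0,0,0,32],[0,0,0,40]],
  ],
)

```text
time: 25.15
ee_pos: [0.4988, 0.0046, 0.0375]
tcp_rot: [-90.0, 0.1, -125.6]
wrist_force: [-2.0, 4.7, 4.6]
opening: 0.0153
```

>>> move_arm(
  deltas=[
    [[0,0,0,0],[0,0,0,0]],
  ],
)

```text
time: 25.35
ee_pos: [0.4988, 0.0046, 0.0375]
tcp_rot: [-90.0, 0.1, -125.3]
wrist_force: [-2.5, 5.3, 5.4]
opening: 0.015
```

Now release, rise and look at the dial.

>>> move_arm(
  deltas=[
    [[0,0,0,0],[0,0,0,0],[0,0,0,0],[0,-0.04,0,0],[0,-0.08,0,0]],
  ],
  claw=0.045,
)

```text
time: 25.85
ee_pos: [0.4976, 0.0037, 0.1163]
tcp_rot: [-90.1, -0.1, -125.3]
wrist_force: [1.7, 1.2, 0.6]
opening: 0.045
```

>>> move_arm(
  deltas=[
    [[0,-0.03,0,-8],[0,-0.03,0,-16],[0,-0.03,0,-24],[0,-0.03,0,-32],[0,-0.03,0,-40]],
  ],
  claw=0.0,
)

```text
time: 26.35
ee_pos: [0.4986, 0.0037, 0.1463]
tcp_rot: [-90.0, -0.0, -85.0]
wrist_force: [0.0, 0.3, 0.0]
opening: 0.0003
```

>>> move_arm(
  deltas=[
    [[0,0,0,-8],[0,0,0,-16],[0,0,0,-24],[0,0,0,-32],[0,0,0,-40]],
  ],
)

```text
time: 26.85
ee_pos: [0.4985, 0.0037, 0.1462]
tcp_rot: [-90.0, -0.0, -45.0]
wrist_force: [0.2, -0.3, 0.5]
opening: -0.0001
```

>>> move_arm(
  deltas=[
    [[0,0,0,-8],[0,0,0,-16],[0,0,0,-24],[0,0,0,-32],[0,0,0,-40]],
  ],
)

```text
time: 27.35
ee_pos: [0.4986, 0.0037, 0.1462]
tcp_rot: [-90.0, -0.0, -5.0]
wrist_force: [-0.4, -0.2, 1.1]
opening: -0.0002
```

```bash
python3 s.py; python3 - <<'E'
from h import *
print(get_obs()["tcp_rot"],get_obs()["ee_pos"])
a=camera("wrist"); b=camera("scene")
cv2.imwrite("pics/d2.png",np.hstack([cv2.resize(a["color"][80:360,180:430],(400,448)),cv2.resize(b["color"][150:270,180:340],(400,448))]))
T=np.array(a["T"]); z=a["range_z"]; v,u=np.mgrid[:400,:640]; x,y=und(a,u,v)
P=np.stack([x*z,y*z,z],-1)@T[:3,:3].T+T[:3,3]
k=(z>0)&(abs(P[...,0]-.5)<.04)&(abs(P[...,1]-.005)<.04)&(P[...,2]>.085)&(P[...,2]<.1)
Q=P[k]; print("bar",len(Q),cv2.minAreaRect((Q[:,:2]*1000).astype(np.float32)))
h=cv2.cvtColor(a["color"],cv2.COLOR_BGR2HSV); g=cv2.inRange(h,(50,120,40),(80,255,255))>0
k=g&(z>0)&(abs(P[...,0]-.61)<.04)&(abs(P[...,1])<.05); Q=P[k]; 
if len(Q): print("plunger",len(Q),Q.mean(0),Q.min(0),Q.max(0))
E
```

```text
-0.00011990360820110263 [-0.58216199  0.53047444  0.27282633] [0.49854772 0.00373629 0.14616966]
t 336 [404.1 205.3] [ 0.5463 -0.193   0.115 ]
t 336 [465.3 207.9] [ 0.5414 -0.3338  0.115 ]
t 357 [461.  239.3] [ 0.4692 -0.3205  0.115 ]
t 354 [408.3 243.9] [ 0.4579 -0.2004  0.115 ]
s 108 [246.9 170.6] [ 0.4611 -0.201   0.115 ]
s 109 [202.9 173.5] [ 0.4739 -0.3205  0.115 ]
s 143 [192.8 188.5] [ 0.5444 -0.3341  0.115 ]
s 138 [246.1 189.3] [ 0.5499 -0.1936  0.115 ]
[-9.00165978e+01  1.65721305e-04 -5.19160087e+00] [0.49854772 0.00373629 0.14616966]
bar 1303 ((499.1941833496094, 3.8378963470458984), (55.83877944946289, 16.48296546936035), 54.591922760009766)
plunger 48 [ 0.62390043 -0.00835625  0.09495415] [ 0.61989864 -0.01204244  0.09403805] [ 0.6275911  -0.00480198  0.09597615]
```

View pics/d2.png

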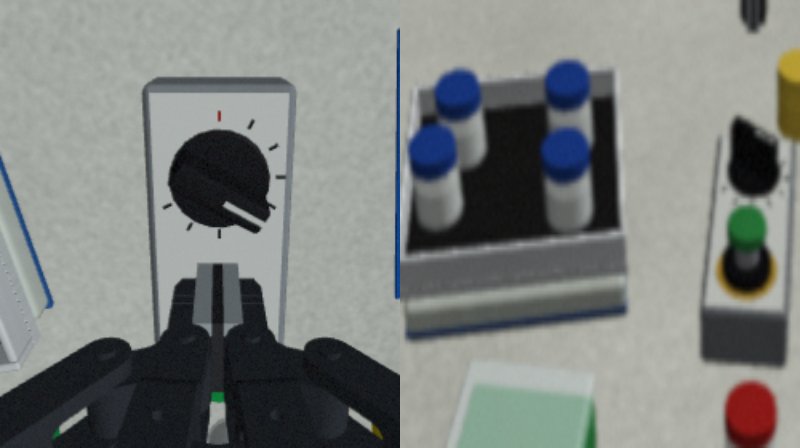

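The bar reads -125.4°, against -5° at the start. That's 120° clockwise, with the pointer at the fourth mark, and the jars are unchanged. Next I'll go above the plunger at about (0.609, -0.006) with the fingers shut.

>>> move_arm(
  deltas=[
    [[0.04,0,0,0],[0.08,0,0,0],[0.1105,0,0,0],[0.1105,0.03,0,0],[0.1105,0.06,0,0]],
  ],
  newtons=30,
)

```text
time: 28.05
ee_pos: [0.6099, -0.0065, 0.0854]
tcp_rot: [-90.0, -0.1, -5.5]
wrist_force: [-0.4, -0.5, -0.6]
opening: -0.0001
```

```bash
python3 - <<'E'
from h import *
o=get_obs(); print(o["ee_pos"],o["wrist_force"])
b=camera("scene"); t=camera("top")
print([ (q[0],q[1],q[3]) for q in blobs(b,(50,120,40),(80,255,255),.094,20)])
cv2.imwrite("pics/pl1.png",np.hstack([cv2.resize(b["color"][150:250,270:370],(400,400)),cv2.resize(t["color"][150:250,270:370],(400,400))]))
E
```

```text
[ 0.60992356 -0.00651821  0.08537839] [-0.412326   -0.49386953 -0.63300738]
[(np.int32(428), array([182.2,   5.3]), array([-1.3844, -0.7929,  0.094 ])), (np.int32(617), array([509.6,  84.2]), array([-0.1813,  0.7671,  0.094 ])), (np.int32(134), array([318.3, 211. ]), array([ 0.6174, -0.0056,  0.094 ])), (np.int32(617), array([229.3, 283.7]), array([ 0.8611, -0.1973,  0.094 ]))]
```

View pics/pl1.png

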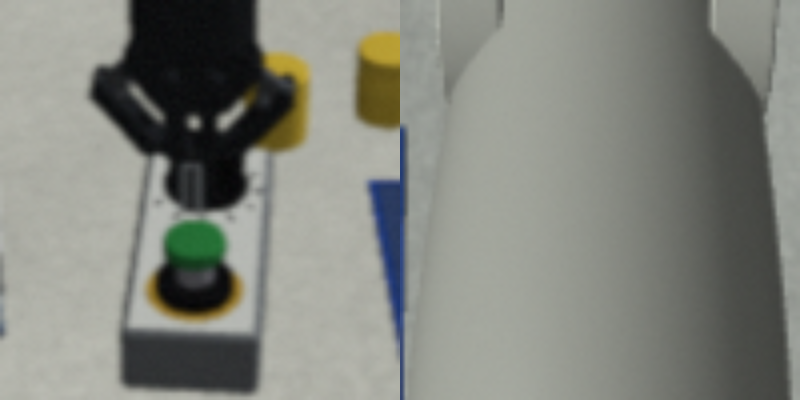

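The shut fingers are above the green head, with tips at left-panel (192,207) and the head at (195,240). Pressing in stages while I watch the force.

>>> move_arm(
  deltas=[
    [[0,0.01,0,0],[0,0.02,0,0],[0,0.028,0,0],[0,0.028,0,0]],
  ],
)

```text
time: 28.55
ee_pos: [0.6086, -0.0063, 0.0579]
tcp_rot: [-90.0, -0.0, -5.3]
wrist_force: [-0.1, 0.1, 2.7]
opening: 0.0002
```

>>> move_arm(
  deltas=[
    [[0,0.006,0,0],[0,0.012,0,0],[0,0.016,0,0],[0,0.016,0,0]],
  ],
)

```text
time: 28.95
ee_pos: [0.6089, -0.0063, 0.0425]
tcp_rot: [-90.0, -0.1, -5.3]
wrist_force: [-1.0, 0.3, 7.8]
opening: 0.0002
```

>>> move_arm(
  deltas=[
    [[0,0.003,0,0],[0,0.003,0,0]],
  ],
)

```text
time: 29.15
ee_pos: [0.6091, -0.0063, 0.0409]
tcp_rot: [-90.0, -0.1, -5.3]
wrist_force: [-3.0, -0.5, 13.1]
opening: -0.0002
```

13 N is above the 8.5 N full-travel force, so it's at the stop. I'll press a little more to confirm, then let go.

>>> move_arm(
  deltas=[
    [[0,0.0015,0,0],[0,0.0015,0,0]],
  ],
)

```text
time: 29.35
ee_pos: [0.6093, -0.0063, 0.0408]
tcp_rot: [-90.0, -0.2, -5.3]
wrist_force: [-7.0, -0.1, 21.2]
opening: 0.0005
```

>>> move_arm(
  deltas=[
    [[0,-0.02,0,0],[0,-0.06,0,0],[0,-0.1,0,0],[-0.05,-0.1,0,0],[-0.1,-0.1,0,0]],
  ],
)

```text
time: 29.85
ee_pos: [0.5097, 0.003, 0.1382]
tcp_rot: [-90.0, -0.1, -5.3]
wrist_force: [-1.0, -0.4, 1.0]
opening: -0.0001
```

>>> move_arm(
  deltas=[
    [[-0.05,-0.02,0.02,0],[-0.1,-0.04,0.04,0],[-0.13,-0.04,0.08,0],[-0.13,-0.04,0.12,0],[-0.13,-0.04,0.12,0]],
  ],
)

```text
time: 30.35
ee_pos: [0.3895, 0.1389, 0.1781]
tcp_rot: [-89.9, -0.1, -4.9]
wrist_force: [-0.1, -1.1, -0.4]
opening: -0.0
```

```bash
python3 s.py; python3 - <<'E'
from h import *
b=camera("scene"); t=camera("top")
print([(q[0],q[1],q[3]) for q in blobs(t,(50,120,60),(80,255,255),.094,100)])
cv2.imwrite("pics/f.png",np.hstack([cv2.resize(b["color"][130:300,170:370],(400,340)),cv2.resize(t["color"][150:320,290:490],(400,340))]))
E
```

```text
0.0002801756277032736 [-0.1153536  -0.87724075 -0.47933099] [0.39025122 0.13546372 0.1775793 ]
t 348 [404.1 205.1] [ 0.5468 -0.1931  0.115 ]
t 345 [465.1 208. ] [ 0.5412 -0.3334  0.115 ]
t 360 [461.  239.2] [ 0.4694 -0.3205  0.115 ]
t 355 [408.3 243.8] [ 0.4581 -0.2004  0.115 ]
s 108 [246.9 170.6] [ 0.4611 -0.201   0.115 ]
s 109 [202.9 173.5] [ 0.4739 -0.3205  0.115 ]
s 142 [192.8 188.5] [ 0.5444 -0.3341  0.115 ]
s 143 [246.1 189.4] [ 0.5503 -0.1935  0.115 ]
[(np.int32(178), array([402.1, 145.1]), array([ 0.6967, -0.1962,  0.094 ])), (np.int32(221), array([322.5, 180.5]), array([ 0.6079, -0.0044,  0.094 ]))]
```

View pics/f.png

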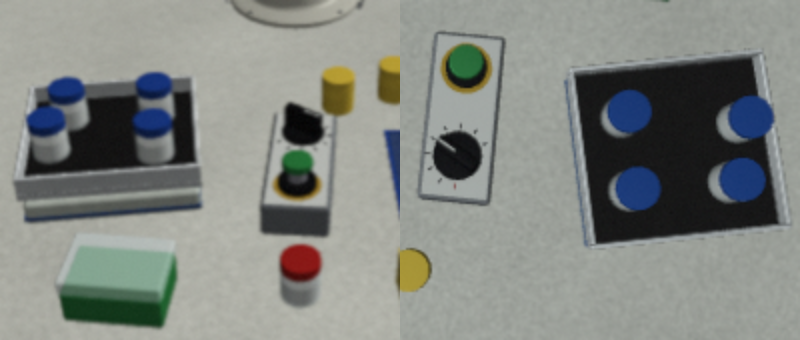

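The final views show four upright jars in the tray, the plunger back at its starting pixel (322.5,180.5), the dial at the fourth mark and the arm clear of everything. Handing in.

```bash
python3 -c "
from workcell import job_done; print(job_done())"
```

```text
the job is handed in; nothing more can be done
None
```

I stood all four blue-capped jars from the mat in the tray, turned the dial 4 clicks clockwise, and pressed and released the plunger. The job was handed in at about 30 s on the robot's clock; it reports no verdict.

**Last checks before hand-in**
- **Jars:** all four stand upright inside the tray walls. One was knocked about 27 mm after I placed it, but at roughly (0.026, -0.077) m in the tray's frame it is still within limits, so I left it.
- **Dial:** the bar measured 120° clockwise from its start, with the pointer at the fourth mark.
- **Plunger:** the force rose to 21 N with no more movement, so it reached its stop. Afterwards it was back up at its original place in the image.
- **Other items:** I never went near the red-capped jar, the tube rack or the tip box. I didn't measure their final positions; the red-capped jar and tip box looked in place in the last view.

**What disagreed:** the reported TCP was about 38 mm below the real fingertips. My first grasp therefore closed on nothing above the first jar, without disturbing it. I measured the offset from camera depth and allowed for it in every move after that.

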